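# Start up the meeting set with three push switches

### The job

Start up the meeting equipment from the four push-switch modules on the desk: with the fingertips press the blue key, then the yellow key, then the green key, each gently down until it is well in, where it stays. Do not press the red alarm key, do not pick up or shove the modules, and leave the other things on the desk where they are.

Things in the scene. Friction and masses are not known exactly. Their poses are not given: they have to be found in the camera images.
- blue_top (a point): centre of the top face of the blue round key, diameter 34 mm, of the blue module; z is up, 46 mm above the desk while the key is up and 36 mm when it is fully down. The module is a loose black square box, 66 x 66 mm and 28 mm high, on rubber feet, 0.35 kg; the key stands in its middle in a thin metal ring whose top is 30.5 mm above the desk.
- blue_key (a joint): how far the blue key is pressed in, in m: 0 is up, 0.010 is fully down. It takes about 3 N to move all the way and stays where it is left; the switch makes at 0.006. The key and its end stop sit on rubber that yields 0.4 mm per N (1.2 mm while the key moves, at most 4 mm) and springs back; this yield is not counted in the value. Above 20 N counts as pressing hard.
- yellow_top (a point): centre of the top face of the yellow round key, diameter 34 mm, of the yellow module; z is up, 46 mm above the desk while the key is up and 36 mm when it is fully down. The module is a loose black square box, 66 x 66 mm and 28 mm high, on rubber feet, 0.35 kg; the key stands in its middle in a thin metal ring whose top is 30.5 mm above the desk.
- yellow_key (a joint): how far the yellow key is pressed in, in m: 0 is up, 0.010 is fully down. It takes about 3 N to move all the way and stays where it is left; the switch makes at 0.006. The key and its end stop sit on rubber that yields 0.4 mm per N (1.2 mm while the key moves, at most 4 mm) and springs back; this yield is not counted in the value. Above 20 N counts as pressing hard.
- green_top (a point): centre of the top face of the green round key, diameter 34 mm, of the green module; z is up, 46 mm above the desk while the key is up and 36 mm when it is fully down. The module is a loose black square box, 66 x 66 mm and 28 mm high, on rubber feet, 0.35 kg; the key stands in its middle in a thin metal ring whose top is 30.5 mm above the desk.
- green_key (a joint): how far the green key is pressed in, in m: 0 is up, 0.010 is fully down. It takes about 3 N to move all the way and stays where it is left; the switch makes at 0.006. The key and its end stop sit on rubber that yields 0.4 mm per N (1.2 mm while the key moves, at most 4 mm) and springs back; this yield is not counted in the value. Above 20 N counts as pressing hard.
- red_top (a point): centre of the top face of the red round key, diameter 34 mm, of the red module; z is up, 46 mm above the desk while the key is up and 36 mm when it is fully down. The module is a loose black square box, 66 x 66 mm and 28 mm high, on rubber feet, 0.35 kg; the key stands in its middle in a thin metal ring whose top is 30.5 mm above the desk.
- red_key (a joint): how far the red key is pressed in, in m: 0 is up, 0.010 is fully down. It takes about 3 N to move all the way and stays where it is left; the switch makes at 0.006. The key and its end stop sit on rubber that yields 0.4 mm per N (1.2 mm while the key moves, at most 4 mm) and springs back; this yield is not counted in the value. Above 20 N counts as pressing hard.
- glue_stick_mid (a point): middle (46 mm up) of a loose glue stick that stands upright, blue and white, diameter 24 mm, 92 mm tall
- usb_stick_mid (a point): middle (4 mm up) of a loose black memory stick lying flat, 48 x 18 x 8 mm
- binder_clip_mid (a point): middle (13 mm up) of a loose black binder clip, about 45 x 29 x 27 mm
- blue_module: the black square box of the blue key; origin at the centre of its underside, z up
- yellow_module: the black square box of the yellow key; origin at the centre of its underside, z up
- green_module: the black square box of the green key; origin at the centre of its underside, z up
- red_module: the black square box of the red key; origin at the centre of its underside, z up
Things that resemble listed ones, but are neither listed nor needed, are in the scene too. Leave any orange look-alike of the yellow_module alone.

How it is judged:
By the outcome, as a careful person would: the job done as asked, in the order asked, and still so for the second after the job is handed in, with the robot touching nothing.
It also fails if it takes over 54 s, if anything falls off the work surface, if the arm or the gripper's body presses on something with over 40 N, if the wrist force passes 120 N, or if a joint passes its speed limit or range.

### The arm

A 6-joint arm with a two-finger parallel gripper is mounted at the origin on the work surface; the furniture and walls round the work are solid. World frame = base frame: x ahead of the robot, y to its left, z up, the work surface at z = 0. Lengths are in m, angles in rad, forces in N, time in s.
With the tool pointing down it reaches from about 0.325 to 0.775 m from the base axis. Payload 5.5 kg.
Tool frame: the origin (TCP) lies on the centre line of the jaws, within the pads' length; the fingertips stand 11 mm ahead of it and the grasp point (between the pads) lies 8 mm behind it; z points along the fingers, y is the line along which they close (so a half turn about z gives the same grasp; the last joint's range is limited). The gripper opens to 88 mm and grips with 3 to 60 N. Pads are 20 mm wide; open, the fingers measure 115 mm over their backs; the gripper's body (75 mm by 178 mm) begins 61 mm behind the grasp point.
Start: joints at [-1.405, 0.091, 1.231, -0, 1.82, -0.057], TCP at [0.133, -0.585, 0.234] pointing down, gripper open.
Joint ranges: [-2.87, 2.87], [-0.86, 2.18], [0.17, 2.46], [-1.51, 4.65], [0.06, 2.69], [-2.65, 2.65]. Speed limits (rad/s): [2.57, 2.57, 3.01, 3.14, 3.14, 3.14].

### API

Orientations are given as a rotation vector (axis times angle).
In Python, from cell import manip, vision gives the robot as it stands.
- The arm moves only by the tool drive_tool, never from a script. Its argument "moves" is a list of rows, each an object of numbers: "dx", "dy", "dz": the shift along the tool's x, y, z in mm; "wx", "wy", "wz": the turn, a rotation vector about the tool's x, y, z in degrees; "gripper": the closure, from 0 (fully open) to 1 (shut). In form: [{"dx": .., "dy": .., "dz": .., "wx": .., "wy": .., "wz": .., "gripper": ..}, ...]. A call has 1 to 8 rows; each row is the pose to reach, as a shift and turn from the pose commanded when the call began, along the tool's axes at that moment; what a row does not reach only later rows make up. A row lasts 1/10 s, in which the tool goes at most 50 mm and 8.59 degrees, less where a joint would pass 70% of its speed; a pose out of reach is approached as far as the arm can. A call with a gripper value outside its range is refused whole. The fingers move at their own pace and stop on an object; "grip_force" is the grip in N (left out, the last holds). Time passes only in rows, so rows that repeat a pose let the fingers close. It gives the time, the measured TCP pose, the force, the opening and the grip force at its end, in the units of the state.
- manip.read_state(): the state, without advancing time (a new reading comes with each control period).
- vision.grab_frame(name): name is "scene" or "top"; returns a dict with "image" (384x512x3 uint8, red, green, blue), "fx", "fy", "cx", "cy" (pixels), "D" ([k1, k2, p1, p2, k3] as OpenCV has them; the pictures are not rectified), "T" (4x4, takes a point from camera to world coordinates). Camera axes: x right, y down, z forward; pixel columns grow to the right and rows downward; lengths in m; the calibration is good to about 2 mm. A picture is of the moment at which its call begins. There is no depth.
- manip.close_job(): hands the job in; it is judged then, once.
Trained networks look in a picture, given as the dict that the camera call returned (one of the last four; its "shot" number tells which), for a name from the list of things; names that differ only in an ending like _2 or _b are one class to them, and where a whole thing is asked for, a point or a joint stands for the part that bears it (a point fixed in the world has none). Each returns a list of dicts, best first, with "conf" (0 to 1); they miss things now and then, are a little off and sometimes report something else, mostly with a low value. They report only what shows in the picture. A call takes as long as a camera call. They do not tell look-alikes from the thing itself.
- vision.find_in(label, picture): "extent" ([left, top, width, height] as shares, 0 to 1, of the picture: columns of its width, rows of its height, round what is visible of it).
- vision.pinpoint(label, picture): "at" ([column, row] as shares, 0 to 1, of the picture: columns of its width, rows of its height: a listed point, or the origin of a listed thing).
The state is a dict: "time_s": time; "joint_pos": joint angles; "joint_velocities": joint speeds; "joint_torque": joint torques, N m; "position": TCP position; "tool_rot": TCP orientation; "wrist_force": force on the tool from outside, world axes, zero at the start; "ft_torque": the same for the moment, N m; "grip_width": finger opening in m; "gripper_force": force on a finger pad.
Only numpy, scipy, OpenCV 4.12 (cv2) and the standard library are available. Lean on these libraries where they do the work, as an engineer would, in place of code of your own. Each camera call takes 0.05 s, during which the arm holds its last target. There are 200 camera calls.

## Working session

There is one attempt and no reset: what is moved stays moved. The work goes in short steps, Python scripts to look and compute and a tool call to move; the robot and the scene stay as the last step left them, time stands still between calls to the robot, and variables do not carry over. Pictures are saved under pics/ and viewed, at most 10 in all, crops included, and the job is handed in when it is done.

Besides the shell and the picture viewer there is one more tool, called after "Call:" as name([rows], argument=value, ...), one row to a line, values as JSON. drive_tool: Moves the arm, as the interface text tells. Its arguments: {"type":"object","properties":{"moves":{"type":"array"},"grip_force":{"type":"number"}},"required":["moves"]}

```bash
mkdir -p pics; cat > h.py <<'E'
import numpy as np, cv2
from cell import manip, vision
def ray(f,at,z):
    h,w=f["image"].shape[:2]
    K=np.array([[f["fx"],0,f["cx"]],[0,f["fy"],f["cy"]],[0,0,1]])
    p=cv2.undistortPoints(np.array([[[at[0]*w,at[1]*h]]],float),K,np.array(f["D"],float))[0,0]
    T=np.array(f["T"]); d=T[:3,:3]@np.array([p[0],p[1],1]); o=T[:3,3]
    return o+d*(z-o[2])/d[2]
def save(f,n,s=1.5): cv2.imwrite("pics/"+n,cv2.resize(f["image"][:,:,::-1],None,fx=s,fy=s,interpolation=cv2.INTER_CUBIC))
E
python3 - <<'E'
from h import *
for n in ("top","scene"):
    f=vision.grab_frame(n); save(f,n+"1.png")
    print(n,np.round(np.array(f["T"])[:3,3],3))
    for l,z in [(c+"_top",.046) for c in ("blue","yellow","green","red")]+[("glue_stick_mid",.046),("usb_stick_mid",.004),("binder_clip_mid",.013)]:
        for d in vision.pinpoint(l,f)[:3]:
            print(l,round(d["conf"],2),np.round(np.array(d["at"])*[512,384],1),np.round(ray(f,d["at"],z),4))
s=manip.read_state(); print(s["time_s"],s["position"],s["tool_rot"],s["grip_width"])
E
```

```text
top [ 0.432 -0.061  0.962]
blue_top 0.58 [305.5 206.4] [ 0.5276 -0.1762  0.046 ]
yellow_top 0.65 [377.5 197.5] [ 0.5525 -0.3603  0.046 ]
yellow_top 0.64 [364.9 249.7] [ 0.42   -0.3239  0.046 ]
green_top 0.46 [140.6 223.9] [0.4787 0.2435 0.046 ]
green_top 0.45 [247.4 231.4] [ 0.4623 -0.0282  0.046 ]
red_top 0.64 [178.4 192.4] [0.5606 0.1512 0.046 ]
red_top 0.28 [142.1 225.4] [0.475  0.2395 0.046 ]
usb_stick_mid 0.55 [292.9 157. ] [ 0.6673 -0.1482  0.004 ]
binder_clip_mid 0.58 [142.7 224.4] [0.4791 0.2489 0.013 ]
binder_clip_mid 0.58 [364.7 194.8] [ 0.5637 -0.3376  0.013 ]
binder_clip_mid 0.55 [294.6 158.2] [ 0.6618 -0.1519  0.013 ]
scene [-0.108  0.581  0.654]
blue_top 0.49 [283.1 182.2] [ 0.5251 -0.1897  0.046 ]
yellow_top 0.64 [332.5 177.7] [ 0.4321 -0.3247  0.046 ]
yellow_top 0.55 [173.9 266.3] [0.4557 0.2708 0.046 ]
yellow_top 0.41 [306.4 156.4] [ 0.5827 -0.3809  0.046 ]
green_top 0.46 [263.4 207.9] [ 0.4724 -0.0455  0.046 ]
red_top 0.64 [185.7 221.2] [0.5755 0.1484 0.046 ]
glue_stick_mid 0.6 [208.9 184.8] [ 0.6754 -0.0137  0.046 ]
usb_stick_mid 0.38 [304.6 172.6] [ 0.5586 -0.3456  0.004 ]
usb_stick_mid 0.36 [241.4 178.6] [ 0.6833 -0.1592  0.004 ]
binder_clip_mid 0.5 [187.5 224.6] [0.5964 0.1307 0.013 ]
binder_clip_mid 0.44 [177.5 268.2] [0.4748 0.2513 0.013 ]
0.8 [ 0.13257815 -0.58518618  0.23366402] [3.12209059e+00 3.49203095e-01 5.53768785e-05] 0.08750779113424657
```

View pics/top1.png

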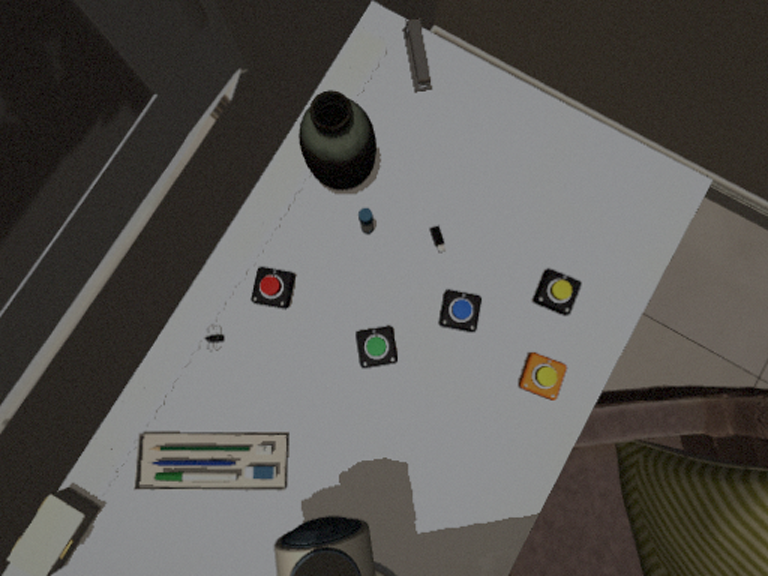

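View pics/scene1.png

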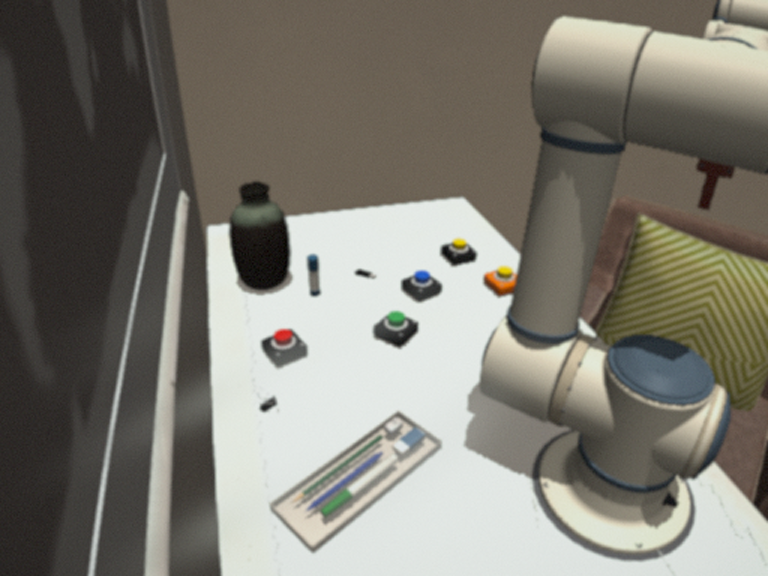

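The top view shows two yellow keys: one on a black box at (560,291) and one on an orange box at (545,377). Blue is at (461,310), green at (376,347) and red at (270,286). The black box fits the description of the yellow module, because the orange one is the named look-alike. I'll refine the positions from colour blobs and check the yellow pair in an enlarged crop.

```bash
cat >> h.py <<'E'
HUE={"blue":(100,125),"yellow":(24,36),"green":(45,85)}
def blob(f,c,near,r=16):
    hsv=cv2.cvtColor(f["image"],cv2.COLOR_RGB2HSV); lo,hi=HUE[c]
    m=cv2.inRange(hsv,(lo,110,60),(hi,255,255)); k=np.zeros_like(m); cv2.circle(k,near,r,255,-1); m&=k
    n,l,st,ce=cv2.connectedComponentsWithStats(m); i=1+np.argmax(st[1:,4])
    return ce[i]+.5,st[i]
E
python3 - <<'E'
from h import *
N={"top":{"blue":(307,206),"yellow":(373,194),"green":(250,231)},"scene":{"blue":(281,185),"yellow":(306,163),"green":(264,213)}}
for n in N:
    f=vision.grab_frame(n)
    for c,p in N[n].items():
        ce,st=blob(f,c,p); print(n,c,ce.round(1),st[2:],ray(f,ce/[512,384],.046).round(4))
    if n=="top":
        cv2.imwrite("pics/crop.png",cv2.resize(f["image"][170:280,330:410,::-1],None,fx=5,fy=5,interpolation=cv2.INTER_CUBIC))
E
```

```text
top blue [308.  206.5] [ 12  13 127] [ 0.5275 -0.1825  0.046 ]
top yellow [374.8 193.1] [ 14  14 145] [ 0.5638 -0.3539  0.046 ]
top green [251.1 231. ] [ 12  12 120] [ 0.4633 -0.0375  0.046 ]
scene blue [281.5 184.3] [ 9  7 55] [ 0.5202 -0.1767  0.046 ]
scene yellow [306.5 162.4] [ 9  7 45] [ 0.5549 -0.3458  0.046 ]
scene green [264.3 211.7] [10  7 55] [ 0.4582 -0.0342  0.046 ]
```

View pics/crop.png

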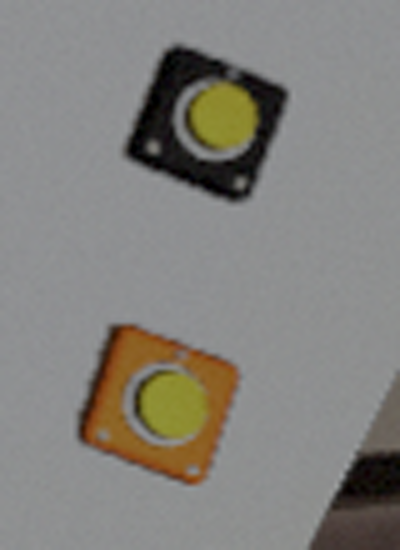

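The crop confirms it: the upper module, at top pixel (375,193), has the black box, and the lower one is the orange look-alike. I'm going to blue first with the fingers shut.

Call:
drive_tool([
  {"dx": 236, "dy": -154, "dz": 20, "gripper": 1},
  {"dx": 473, "dy": -307, "dz": 94, "gripper": 1},
  {"dx": 473, "dy": -307, "dz": 94, "gripper": 1},
  {"dx": 473, "dy": -307, "dz": 94, "gripper": 1},
  {"dx": 473, "dy": -307, "dz": 94, "gripper": 1},
  {"dx": 473, "dy": -307, "dz": 94, "gripper": 1},
  {"dx": 473, "dy": -307, "dz": 94, "gripper": 1},
  {"dx": 473, "dy": -307, "dz": 94, "gripper": 1},
], grip_force=5)

```text
schema error: expected keys dx, dy, dz, wx, wy, wz, gripper
```

Call:
drive_tool([
  {"dx": 473, "dy": -307, "dz": 94, "wx": 0, "wy": 0, "wz": 0, "gripper": 1},
  {"dx": 473, "dy": -307, "dz": 94, "wx": 0, "wy": 0, "wz": 0, "gripper": 1},
  {"dx": 473, "dy": -307, "dz": 94, "wx": 0, "wy": 0, "wz": 0, "gripper": 1},
  {"dx": 473, "dy": -307, "dz": 94, "wx": 0, "wy": 0, "wz": 0, "gripper": 1},
  {"dx": 473, "dy": -307, "dz": 94, "wx": 0, "wy": 0, "wz": 0, "gripper": 1},
  {"dx": 473, "dy": -307, "dz": 94, "wx": 0, "wy": 0, "wz": 0, "gripper": 1},
  {"dx": 473, "dy": -307, "dz": 94, "wx": 0, "wy": 0, "wz": 0, "gripper": 1},
  {"dx": 473, "dy": -307, "dz": 94, "wx": 0, "wy": 0, "wz": 0, "gripper": 1},
], grip_force=5)

```text
time_s: 1.7
position: [0.409, -0.3009, 0.1679]
tool_rot: [3.121, 0.349, 0.001]
wrist_force: [1.0, -1.1, 0.3]
grip_width: 0.0272
gripper_force: 0.0
```

Call:
drive_tool([
  {"dx": 115, "dy": -75, "dz": 10, "wx": 0, "wy": 0, "wz": 0, "gripper": 1},
  {"dx": 115, "dy": -75, "dz": 30, "wx": 0, "wy": 0, "wz": 0, "gripper": 1},
  {"dx": 115, "dy": -75, "dz": 30, "wx": 0, "wy": 0, "wz": 0, "gripper": 1},
  {"dx": 115, "dy": -75, "dz": 30, "wx": 0, "wy": 0, "wz": 0, "gripper": 1},
  {"dx": 115, "dy": -75, "dz": 30, "wx": 0, "wy": 0, "wz": 0, "gripper": 1},
  {"dx": 115, "dy": -75, "dz": 30, "wx": 0, "wy": 0, "wz": 0, "gripper": 1},
])

```text
time_s: 2.3
position: [0.5031, -0.2049, 0.1384]
tool_rot: [3.121, 0.348, 0.0]
wrist_force: [-0.7, 0.1, 0.8]
grip_width: 0.0004
gripper_force: 0.0
```

Call:
drive_tool([
  {"dx": 28, "dy": -18, "dz": 10, "wx": 0, "wy": 0, "wz": 0, "gripper": 1},
  {"dx": 28, "dy": -18, "dz": 45, "wx": 0, "wy": 0, "wz": 0, "gripper": 1},
  {"dx": 28, "dy": -18, "dz": 67, "wx": 0, "wy": 0, "wz": 0, "gripper": 1},
  {"dx": 28, "dy": -18, "dz": 67, "wx": 0, "wy": 0, "wz": 0, "gripper": 1},
  {"dx": 28, "dy": -18, "dz": 67, "wx": 0, "wy": 0, "wz": 0, "gripper": 1},
])

```text
time_s: 2.8
position: [0.5264, -0.1815, 0.0718]
tool_rot: [3.122, 0.346, 0.001]
wrist_force: [-0.5, -0.6, -0.0]
grip_width: 0.0007
gripper_force: 0.0
```

```bash
python3 - <<'E'
from h import *
f=vision.grab_frame("scene"); g=f["image"][130:240,210:340,::-1]
cv2.imwrite("pics/hov.png",cv2.resize(g,None,fx=5,fy=5,interpolation=cv2.INTER_CUBIC))
s=manip.read_state(); print(s["position"],s["wrist_force"])
E
```

```text
[ 0.52710779 -0.18153539  0.07285561] [-0.05461319 -0.9836642   0.49171656]
```

View pics/hov.png

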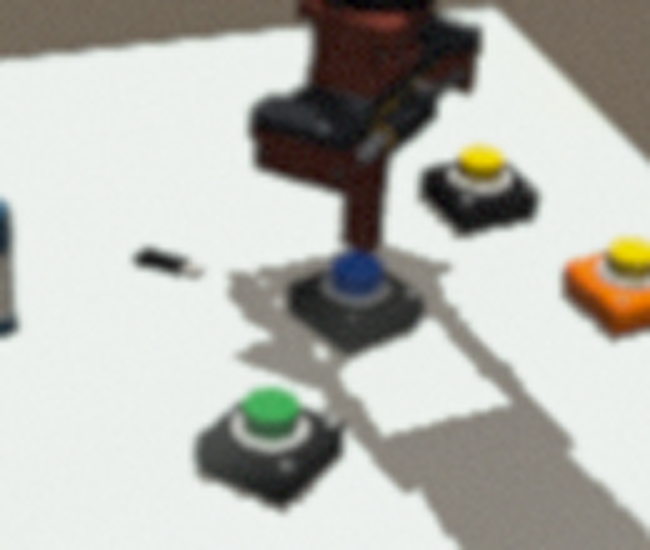

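The fingertips are centred above the blue key: tip at crop (362,250), key top at (357,262). Now I'll press in small steps.

Call:
drive_tool([
  {"dx": 0, "dy": 0, "dz": 13, "wx": 0, "wy": 0, "wz": 0, "gripper": 1},
  {"dx": 0, "dy": 0, "dz": 15, "wx": 0, "wy": 0, "wz": 0, "gripper": 1},
  {"dx": 0, "dy": 0, "dz": 17, "wx": 0, "wy": 0, "wz": 0, "gripper": 1},
  {"dx": 0, "dy": 0, "dz": 19, "wx": 0, "wy": 0, "wz": 0, "gripper": 1},
  {"dx": 0, "dy": 0, "dz": 21, "wx": 0, "wy": 0, "wz": 0, "gripper": 1},
  {"dx": 0, "dy": 0, "dz": 23, "wx": 0, "wy": 0, "wz": 0, "gripper": 1},
  {"dx": 0, "dy": 0, "dz": 24, "wx": 0, "wy": 0, "wz": 0, "gripper": 1},
  {"dx": 0, "dy": 0, "dz": 24, "wx": 0, "wy": 0, "wz": 0, "gripper": 1},
])

```text
time_s: 3.65
position: [0.5269, -0.1803, 0.0468]
tool_rot: [3.122, 0.349, 0.0]
wrist_force: [1.0, -1.6, 2.7]
grip_width: 0.0001
gripper_force: 1.4
```

Call:
drive_tool([
  {"dx": 0, "dy": 0, "dz": 1, "wx": 0, "wy": 0, "wz": 0, "gripper": 1},
  {"dx": 0, "dy": 0, "dz": 2, "wx": 0, "wy": 0, "wz": 0, "gripper": 1},
  {"dx": 0, "dy": 0, "dz": 2, "wx": 0, "wy": 0, "wz": 0, "gripper": 1},
])

```text
time_s: 3.95
position: [0.527, -0.1803, 0.0452]
tool_rot: [3.122, 0.349, 0.001]
wrist_force: [-0.4, -2.6, 4.5]
grip_width: 0.0004
gripper_force: 2.5
```

Force rose to 4.5 N at the end stop, so blue is in. Next is yellow.

Call:
drive_tool([
  {"dx": 0, "dy": 0, "dz": -30, "wx": 0, "wy": 0, "wz": 0, "gripper": 1},
  {"dx": 0, "dy": 0, "dz": -70, "wx": 0, "wy": 0, "wz": 0, "gripper": 1},
  {"dx": -1, "dy": 45, "dz": -75, "wx": 0, "wy": 0, "wz": 0, "gripper": 1},
  {"dx": -2, "dy": 90, "dz": -75, "wx": 0, "wy": 0, "wz": 0, "gripper": 1},
  {"dx": -3, "dy": 135, "dz": -75, "wx": 0, "wy": 0, "wz": 0, "gripper": 1},
  {"dx": -4, "dy": 175, "dz": -75, "wx": 0, "wy": 0, "wz": 0, "gripper": 1},
  {"dx": -4, "dy": 175, "dz": -50, "wx": 0, "wy": 0, "wz": 0, "gripper": 1},
  {"dx": -4, "dy": 175, "dz": -27, "wx": 0, "wy": 0, "wz": 0, "gripper": 1},
])

```text
time_s: 4.75
position: [0.5613, -0.3525, 0.07]
tool_rot: [-3.12, -0.347, 0.001]
wrist_force: [-0.3, 0.9, 0.4]
grip_width: 0.0006
gripper_force: 0.0
```

Call:
drive_tool([
  {"dx": 0, "dy": 0, "dz": 0, "wx": 0, "wy": 0, "wz": 0, "gripper": 1},
  {"dx": 0, "dy": 0, "dz": 0, "wx": 0, "wy": 0, "wz": 0, "gripper": 1},
])

```text
time_s: 4.95
position: [0.5611, -0.3509, 0.0708]
tool_rot: [-3.12, -0.35, 0.003]
wrist_force: [0.3, -0.3, -0.4]
grip_width: 0.0004
gripper_force: 0.0
```

```bash
python3 - <<'E'
from h import *
f=vision.grab_frame("scene"); g=f["image"][130:240,210:340,::-1]
cv2.imwrite("pics/hov2.png",cv2.resize(g,None,fx=5,fy=5,interpolation=cv2.INTER_CUBIC))
s=manip.read_state(); print(s["position"],s["wrist_force"])
E
```

```text
[ 0.56179028 -0.35129211  0.07240371] [ 0.33095392 -0.22406895  0.97714002]
```

View pics/hov2.png

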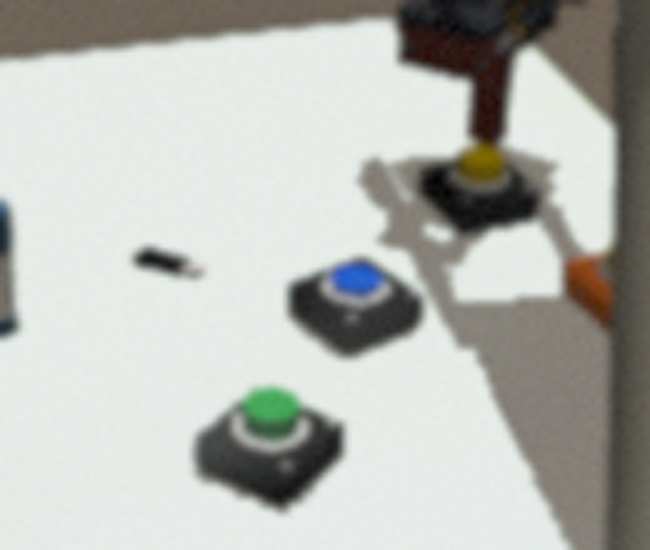

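The picture shows the blue key down at (357,277) with its module unmoved. The fingers are centred over the yellow key at (483,158) on the black box. Pressing it.

Call:
drive_tool([
  {"dx": 0, "dy": 0, "dz": 13, "wx": 0, "wy": 0, "wz": 0, "gripper": 1},
  {"dx": 0, "dy": 0, "dz": 15, "wx": 0, "wy": 0, "wz": 0, "gripper": 1},
  {"dx": 0, "dy": 0, "dz": 17, "wx": 0, "wy": 0, "wz": 0, "gripper": 1},
  {"dx": 0, "dy": 0, "dz": 19, "wx": 0, "wy": 0, "wz": 0, "gripper": 1},
  {"dx": 0, "dy": 0, "dz": 21, "wx": 0, "wy": 0, "wz": 0, "gripper": 1},
  {"dx": 0, "dy": 0, "dz": 23, "wx": 0, "wy": 0, "wz": 0, "gripper": 1},
  {"dx": 0, "dy": 0, "dz": 25, "wx": 0, "wy": 0, "wz": 0, "gripper": 1},
  {"dx": 0, "dy": 0, "dz": 25, "wx": 0, "wy": 0, "wz": 0, "gripper": 1},
])

```text
time_s: 5.8
position: [0.5617, -0.3516, 0.0465]
tool_rot: [-3.122, -0.349, -0.0]
wrist_force: [0.7, 2.5, 2.4]
grip_width: 0.0001
gripper_force: 1.3
```

Call:
drive_tool([
  {"dx": 0, "dy": 0, "dz": 1, "wx": 0, "wy": 0, "wz": 0, "gripper": 1},
  {"dx": 0, "dy": 0, "dz": 2, "wx": 0, "wy": 0, "wz": 0, "gripper": 1},
  {"dx": 0, "dy": 0, "dz": 2, "wx": 0, "wy": 0, "wz": 0, "gripper": 1},
])

```text
time_s: 6.1
position: [0.5618, -0.3517, 0.0452]
tool_rot: [3.122, 0.349, 0.001]
wrist_force: [0.4, 3.4, 4.6]
grip_width: 0.0007
gripper_force: 2.6
```

Yellow is at its end stop too (4.6 N). Next is green.

Call:
drive_tool([
  {"dx": 0, "dy": 0, "dz": -40, "wx": 0, "wy": 0, "wz": 0, "gripper": 1},
  {"dx": 0, "dy": 0, "dz": -80, "wx": 0, "wy": 0, "wz": 0, "gripper": 1},
  {"dx": -4, "dy": -48, "dz": -85, "wx": 0, "wy": 0, "wz": 0, "gripper": 1},
  {"dx": -8, "dy": -96, "dz": -85, "wx": 0, "wy": 0, "wz": 0, "gripper": 1},
  {"dx": -12, "dy": -144, "dz": -85, "wx": 0, "wy": 0, "wz": 0, "gripper": 1},
  {"dx": -16, "dy": -192, "dz": -85, "wx": 0, "wy": 0, "wz": 0, "gripper": 1},
  {"dx": -20, "dy": -240, "dz": -85, "wx": 0, "wy": 0, "wz": 0, "gripper": 1},
  {"dx": -24, "dy": -285, "dz": -85, "wx": 0, "wy": 0, "wz": 0, "gripper": 1},
])

```text
time_s: 6.9
position: [0.4742, -0.078, 0.1292]
tool_rot: [3.121, 0.348, -0.0]
wrist_force: [-0.8, -0.7, 0.7]
grip_width: 0.0004
gripper_force: 0.0
```

Call:
drive_tool([
  {"dx": -2, "dy": -43, "dz": 0, "wx": 0, "wy": 0, "wz": 0, "gripper": 1},
  {"dx": -2, "dy": -43, "dz": 30, "wx": 0, "wy": 0, "wz": 0, "gripper": 1},
  {"dx": -2, "dy": -43, "dz": 58, "wx": 0, "wy": 0, "wz": 0, "gripper": 1},
  {"dx": -2, "dy": -43, "dz": 58, "wx": 0, "wy": 0, "wz": 0, "gripper": 1},
  {"dx": -2, "dy": -43, "dz": 58, "wx": 0, "wy": 0, "wz": 0, "gripper": 1},
])

```text
time_s: 7.4
position: [0.4634, -0.038, 0.0717]
tool_rot: [3.122, 0.349, -0.002]
wrist_force: [0.3, 0.5, 0.4]
grip_width: 0.0004
gripper_force: 0.0
```

```bash
python3 - <<'E'
from h import *
f=vision.grab_frame("scene"); g=f["image"][130:240,210:340,::-1]
cv2.imwrite("pics/hov3.png",cv2.resize(g,None,fx=5,fy=5,interpolation=cv2.INTER_CUBIC))
s=manip.read_state(); print(s["position"],s["wrist_force"])
E
```

```text
[ 0.464172   -0.03819549  0.07285018] [ 0.42066636 -0.24295925  0.55652339]
```

View pics/hov3.png

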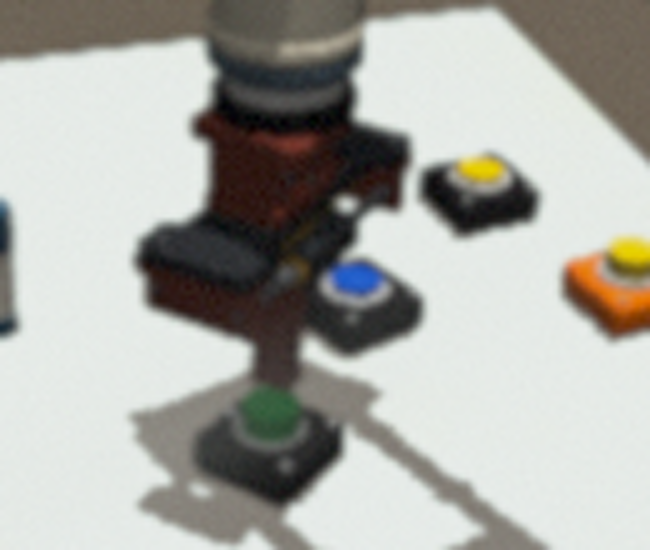

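Yellow and blue are both down with their modules unmoved. The fingers are over the green key: tip at (275,380), key at (270,403). Pressing it.

Call:
drive_tool([
  {"dx": 1, "dy": -1, "dz": 13, "wx": 0, "wy": 0, "wz": 0, "gripper": 1},
  {"dx": 1, "dy": -1, "dz": 15, "wx": 0, "wy": 0, "wz": 0, "gripper": 1},
  {"dx": 1, "dy": -1, "dz": 17, "wx": 0, "wy": 0, "wz": 0, "gripper": 1},
  {"dx": 1, "dy": -1, "dz": 19, "wx": 0, "wy": 0, "wz": 0, "gripper": 1},
  {"dx": 1, "dy": -1, "dz": 21, "wx": 0, "wy": 0, "wz": 0, "gripper": 1},
  {"dx": 1, "dy": -1, "dz": 23, "wx": 0, "wy": 0, "wz": 0, "gripper": 1},
  {"dx": 1, "dy": -1, "dz": 25, "wx": 0, "wy": 0, "wz": 0, "gripper": 1},
  {"dx": 1, "dy": -1, "dz": 25, "wx": 0, "wy": 0, "wz": 0, "gripper": 1},
])

```text
time_s: 8.25
position: [0.4648, -0.0366, 0.0468]
tool_rot: [3.122, 0.349, 0.001]
wrist_force: [0.6, -1.7, 3.0]
grip_width: 0.0005
gripper_force: 1.3
```

Call:
drive_tool([
  {"dx": 0, "dy": 0, "dz": 1, "wx": 0, "wy": 0, "wz": 0, "gripper": 1},
  {"dx": 0, "dy": 0, "dz": 2, "wx": 0, "wy": 0, "wz": 0, "gripper": 1},
  {"dx": 0, "dy": 0, "dz": 2, "wx": 0, "wy": 0, "wz": 0, "gripper": 1},
])

```text
time_s: 8.55
position: [0.4648, -0.0366, 0.0452]
tool_rot: [3.122, 0.349, 0.001]
wrist_force: [0.2, -1.6, 4.6]
grip_width: 0.0006
gripper_force: 2.5
```

Call:
drive_tool([
  {"dx": 0, "dy": 0, "dz": -40, "wx": 0, "wy": 0, "wz": 0, "gripper": 1},
  {"dx": 0, "dy": 0, "dz": -80, "wx": 0, "wy": 0, "wz": 0, "gripper": 1},
  {"dx": 0, "dy": 0, "dz": -120, "wx": 0, "wy": 0, "wz": 0, "gripper": 1},
  {"dx": 0, "dy": 0, "dz": -150, "wx": 0, "wy": 0, "wz": 0, "gripper": 1},
  {"dx": 0, "dy": 0, "dz": -150, "wx": 0, "wy": 0, "wz": 0, "gripper": 1},
])

```text
time_s: 9.05
position: [0.4658, -0.0364, 0.1994]
tool_rot: [3.121, 0.35, 0.01]
wrist_force: [0.7, 0.6, -0.0]
grip_width: 0.0006
gripper_force: 0.0
```

```bash
python3 - <<'E'
from h import *
f=vision.grab_frame("scene"); g=f["image"][130:270,170:345,::-1]
cv2.imwrite("pics/end.png",cv2.resize(g,None,fx=4,fy=4,interpolation=cv2.INTER_CUBIC))
E
```

```text
(no output)
```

View pics/end.png

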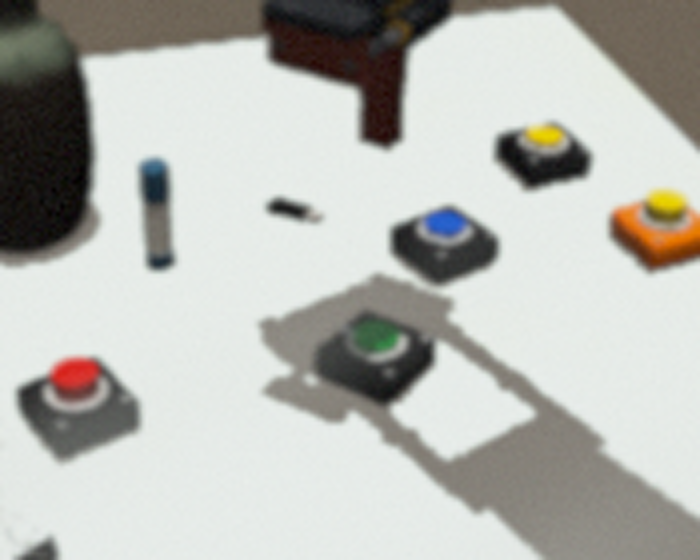

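The final picture shows blue (445,223), yellow (545,137) and green (376,335) down. Red (76,377) and the orange look-alike (665,205) are still up, and nothing else has moved.

```bash
python3 -c "
from cell import manip
print(manip.close_job())"
```

```text
the job is handed in; nothing more can be done
None
```

I pressed the blue, yellow and green keys in that order, each to its end stop at under 5 N, then lifted the arm clear and handed the job in at about 9 s; the red key and the orange look-alike are still up, and nothing else I could see had moved.

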